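# Third hand at the die-setting fixture

### The arm

A 6-joint arm with a two-finger parallel gripper is mounted at the origin on the work surface. World frame = base frame: x ahead of the robot, y to its left, z up, the work surface at z = 0. Lengths are in m, angles in rad, forces in N, time in s.
With the tool pointing down it reaches from about 0.4 to 0.825 m from the base axis. Payload 7 kg.
Tool frame: the origin (TCP) lies between the finger pads; the fingertips stand 17 mm ahead of it and the grasp point (between the pads) lies 2 mm behind it; z points along the fingers, y is the line along which they close (so a half turn about z gives the same grasp; the last joint's range is limited). The gripper opens to 85 mm and grips with 20 to 120 N. Pads are 22 mm wide; open, the fingers measure 114 mm over their backs; the gripper's body (76 mm by 85 mm) begins 54 mm behind the grasp point. The pads swing forward as they close: fully open they stand 13 mm farther back than shut.
Start: joints at [1.617, 0.359, 0.012, 0, -1.224, -0.288], TCP at [0.162, 0.655, 0.248] pointing down, gripper open.
Joint ranges: [-3.07, 3.07], [-1.43, 2.12], [-1.02, 1.25], [-3.03, 1.67], [-3.05, -0], [-3.03, 3.03]. Speed limits (rad/s): [2.39, 2.39, 3.01, 3.14, 3.14, 3.14].

### API

Orientations are given as a unit quaternion [w, x, y, z].
In Python, from workcell import ctrl gives the robot as it stands.
- The arm moves only by the shell command python3 -m pendant 'ROWS' [FORCE]. ROWS is JSON, a list that holds one entry, the list of rows, each a list of 7 numbers: the finger opening in m, from 0 to 0.0854, then the shift along the tool's x, y, z in m, then the turn, a rotation vector about the tool's x, y, z in degrees. A call has 1 to 12 rows; each row is the pose to reach, as a shift and turn from the pose commanded when the call began, along the tool's axes at that moment; what a row does not reach only later rows make up. A row lasts 1/10 s, in which the tool goes at most 50 mm and 8.59 degrees, less where a joint would pass 70% of its speed; a pose out of reach is approached as far as the arm can. A call with a gripper value outside its range is refused whole. The fingers move at their own pace and stop on an object; FORCE is the grip in N (left out, the last holds). Time passes only in rows, so rows that repeat a pose let the fingers close. It gives the time, the measured TCP pose, the force, the opening and the grip force at its end, in the units of the state.
- ctrl.get_state(): the state, without advancing time (a new reading comes with each control period).
- ctrl.read_camera(name): name is "scene" or "top"; returns the picture (420x560x3 uint8, red, green, blue); there is no depth.
- ctrl.camera_info(name): a dict with "fx", "fy", "cx", "cy" (pixels), "distortion" ([k1, k2, p1, p2, k3] as OpenCV has them; the pictures are not rectified), "rvec" (rotation vector, rad) and "tvec" (3), from world to camera coordinates, as OpenCV has them. Camera axes: x right, y down, z forward; pixel columns grow to the right and rows downward; lengths in m; the calibration is good to about 2 mm. A picture is of the moment at which its call begins. camera_info takes no time and is no camera call.
- ctrl.job_done(): hands the job in; it is judged then, once.
Trained networks look in the newest picture that a camera, given by its name, has taken for a name from the list of things; names that differ only in an ending like _2 or _b are one class to them, and where a whole thing is asked for, a point or a joint stands for the part that bears it (a point fixed in the world has none). Each returns a list of dicts, best first, with "p" (0 to 1); they miss things now and then, are a little off and sometimes report something else, mostly with a low value. They report only what shows in the picture. A call takes as long as a camera call. They do not tell look-alikes from the thing itself.
- ctrl.look_for(query, camera): "point" ([column, row] in pixels, amid what is visible of it).
The state is a dict: "time_s": time; "joint_positions": joint angles; "joint_velocities": joint speeds; "joint_efforts": joint torques, N m; "eef_pos": TCP position; "ee_rot": TCP orientation; "force": force on the tool from outside, world axes, zero at the start; "wrist_torque": the same for the moment, N m; "gripper_width": finger opening in m; "grip_force": force on a finger pad.
Only numpy, scipy, OpenCV 4.12 (cv2) and the standard library are available. Lean on these libraries where they do the work, as an engineer would, in place of code of your own. Each camera call takes 0.05 s, during which the arm holds its last target. There are 200 camera calls.

### The job

First wind the red-handled crank of the die-setting fixture clockwise, a full turn or slightly more, right up to its end stop, which brings the yellow backstop forward. Then set the blue die carrier flat on the fixture's bed, centred between the white lines with one of its two narrow (70 mm) ends square to the backstop, and press it against the yellow backstop so that the black pointer stays in the green zone, never driving the backstop to the end of its spring travel. Finish while still holding it pressed steadily there, so that a fitter can bolt it down, and leave the other things on the bench where they are.

Things in the scene. Friction and masses are not known exactly. Their poses are not given: they have to be found in the camera images.
- fixture: Fixture fixed to the bench. Origin at bench level on its centreline; own +y = pressing direction, z up. Dark bed 110 mm wide (x +-55), top at z 12, open from y -160 to the yellow backstop, white lines at x +-38.5. Green gearbox 110 x 120 mm, 56 high, at y 115..235 carries the crank. Between them a grey carriage (top at z 41) carries the spring-loaded backstop.
- bed_centre (a point): Point on the bed's top surface, on the centreline (fixture own x 0, y -70 mm), 12 mm above the bench: a good place to set the carrier down.
- crank (a joint): Crank angle, rad; clockwise from above counts up. Starts at 0 to 0.35, end stop at 6.65. Stays where left (friction 0.12 N m, 2 to 3 N at the handle). Its screw brings the carriage and backstop 3.18 mm per rad towards the fixture's own -y (about 21 mm in all); pushing on the backstop cannot drive it back.
- crank_hinge (a point): Point on the crank's vertical axis, 95 mm above the bench (fixture own x 0, y 175 mm). At crank 0 the arm points along the fixture's own -y. Steel arm and hub reach up to 73 mm above the bench.
- crank_handle (a point): Upright round red handle, 18 mm diameter, from 72 to 116 mm above the bench, 55 mm from the crank's axis; this point is on its axis, 95 mm above the bench. It revolves freely on its pin, so the hand that grips it need not turn.
- stop (a joint): Spring travel of the yellow backstop, m: 0 when free, grows as it is pushed along the fixture's own +y; hard end at 0.020. 1.0 N per mm. A black pointer on the backstop reads on a scale on the carriage: white below 0.008, green from 0.008 to 0.016 (8 to 16 N), red beyond.
- stop_face (a point): Centre of the backstop's flat face, which looks along the fixture's own -y; 25 mm above the bench. Face 70 mm wide, from 14 to 46 mm above the bench. It moves with crank and spring: at fixture own y about 29 mm before winding, about 9 mm fully wound and unpressed.
- carrier: Die carrier, 0.5 to 0.85 kg, loose on the bench right of the fixture: blue slab 70 (own x) x 80 (own y) x 22 mm; on it a central steel block 36 x 36 mm, from 22 to 60 mm above the underside (grip here from above), topped by a brass disc, 32 mm diameter, up to 65 mm. Origin: centre of the underside, z up. Either 70 mm end may face the backstop.
- tumbler: Bystander: clear glass tumbler, rim diameter 60 mm, 90 mm high, standing; origin under its centre.
- blank_roll: Bystander: upright brass roll of coin blanks, 30 mm diameter, 55 mm high; origin under its centre.
- spare_die: Bystander: bare steel die standing on the bench, 44 mm diameter foot, 28 mm neck, 55 mm high; origin under its centre.
- spanner: Bystander: steel spanner lying on the far left of the bench.
- paste_jar: Bystander: closed jar of polishing paste, 60 mm diameter, 60 mm high, with a white lid, on the far right of the bench; origin under its centre.
- bolt_box: Bystander: open orange box 100 x 80 x 35 mm on the left of the bench; origin under its centre.
Not all that is in view belongs to the job. Leave any brown or orange look-alike of the carrier alone.

How it is judged:
On the way, in this order (a step that is already met when the one before it is completed fails the run):
1. the crank is wound clockwise up to its end stop (value of joint crank above 6.4 rad), for 0.2 s.
2. the carrier, flat, centred and square on the bed, is pressed against the backstop with the pointer in the green (value of joint stop between 0.008 and 0.016 m and contact force between carrier and stop between 5 and 22 N and x of carrier in the frame of fixture between -0.009 and 0.009 m and z of carrier in the frame of fixture between 0.009 and 0.015 m and angle between the y axis of carrier and the y axis of fixture, either way round below 0.07 rad and angle between carrier's own z axis and vertical below 0.06 rad and value of joint crank above 6.4 rad and contact force between any of the fingers, the arm and carrier above 3 N), for 0.8 s.
At the end, for the whole second after the job is handed in: Crank above 6.4 rad; robot holds the carrier flat on the bed (within 3 mm, tilt under 0.06 rad), within 9 mm of the centreline, square within 0.07 rad, at rest, pressed to 8-16 mm of spring travel (contact force 5-22 N); bystanders within 30 mm of their starts (all of step 2 and linear speed of carrier below 0.01 m/s and distance of each of tumbler, blank_roll, spare_die, spanner, paste_jar, bolt_box from where it was at the start of the episode below 0.03 m); the arm keeps its last pose, push and grip.
It fails at once if the backstop is driven to the end of its spring travel (value of joint stop above 0.019 m).
It fails at once if a bystander is disturbed (distance of any of tumbler, blank_roll, spare_die, spanner, paste_jar, bolt_box from where it was at the start of the episode above 0.03 m).
It also fails if it takes over 72 s, if anything falls off the work surface, if the arm or the gripper's body presses on something with over 40 N, if the wrist force passes 120 N, or if a joint passes its speed limit or range.

## Working session

There is one attempt and no reset: what is moved stays moved. The work goes in short steps, Python scripts to look and compute and a shell command to move; the robot and the scene stay as the last step left them, time stands still between calls to the robot, and variables do not carry over. Pictures are saved under pics/ and viewed, at most 10 in all, crops included, and the job is handed in when it is done.

```bash
mkdir -p pics; ls
cat > h.py <<'E'
import numpy as np, cv2
from workcell import ctrl
from scipy.spatial.transform import Rotation as R
def cam(n):
    c=ctrl.camera_info(n); K=np.array([[c['fx'],0,c['cx']],[0,c['fy'],c['cy']],[0,0,1.]])
    return K,np.array(c['distortion'],float),np.array(c['rvec'],float),np.array(c['tvec'],float)
def ray(n,px,z):
    K,d,r,t=cam(n); u=cv2.undistortPoints(np.array([[px]],float),K,d)[0,0]
    M=cv2.Rodrigues(r)[0]; o=-M.T@t; v=M.T@np.array([u[0],u[1],1]); return o+v*(z-o[2])/v[2]
def proj(n,P):
    K,d,r,t=cam(n); return cv2.projectPoints(np.array(P,float).reshape(-1,1,3),r,t,K,d)[0][:,0]
def tri(a,b):
    A=[];
    for n,px in(('scene',a),('top',b)):
        o=ray(n,px,0);p=ray(n,px,.3);v=(p-o)/np.linalg.norm(p-o);A.append((o,np.eye(3)-np.outer(v,v)))
    return np.linalg.solve(sum(m for _,m in A),sum(m@o for o,m in A))
def rot():
    q=ctrl.get_state()['ee_rot']; return R.from_quat([q[1],q[2],q[3],q[0]])
def shift(w): return rot().inv().apply(w)*1000
def snap(n,f):
    im=ctrl.read_camera(n); cv2.imwrite(f,im[:,:,::-1]); return im
E
python3 - <<'E'
from h import *
np.set_printoptions(precision=3,suppress=True)
a=snap('scene','pics/s0.png');b=snap('top','pics/t0.png')
for n in('scene','top'):
    K,d,r,t=cam(n);print(n,K[0,0],-cv2.Rodrigues(r)[0].T@t)
    for q in('fixture','crank_handle','stop_face','carrier','tumbler','blank_roll','spare_die','paste_jar','bolt_box'):
        print(q,[(np.round(x['point']),round(x['p'],2)) for x in ctrl.look_for(q,n)[:4]])
s=ctrl.get_state();print(s['eef_pos'],s['ee_rot'],s['gripper_width'],rot().as_matrix())
E
```

```text
pics
scene 462.6823465797545 [ 1.223 -0.777  0.871]
fixture [(array([287., 216.]), 0.79)]
crank_handle [(array([296., 185.]), 0.66)]
stop_face [(array([307., 255.]), 0.73), (array([276., 215.]), 0.47)]
carrier [(array([119., 302.]), 0.97), (array([162., 261.]), 0.81), (array([279., 210.]), 0.71), (array([188., 294.]), 0.68)]
tumbler [(array([289., 268.]), 0.83)]
blank_roll [(array([338., 228.]), 0.5)]
spare_die [(array([306., 256.]), 0.59)]
paste_jar [(array([214., 328.]), 0.89), (array([280., 211.]), 0.41)]
bolt_box [(array([343., 158.]), 0.97)]
top 546.3932732870328 [0.417 0.032 1.455]
fixture [(array([256., 232.]), 0.66)]
crank_handle [(array([208., 229.]), 0.64)]
stop_face [(array([255., 230.]), 0.54)]
carrier [(array([402., 222.]), 0.98), (array([393., 278.]), 0.77), (array([449., 261.]), 0.63)]
tumbler [(array([327., 160.]), 0.79)]
blank_roll [(array([237., 162.]), 0.61)]
spare_die [(array([288., 166.]), 0.49)]
paste_jar [(array([418., 174.]), 0.78)]
bolt_box [(array([ 97., 245.]), 0.83)]
[0.162 0.655 0.248] [-0.     0.993 -0.121 -0.   ] 0.08535483470447638 [[ 0.971 -0.239 -0.   ]
 [-0.239 -0.971  0.   ]
 [-0.    -0.    -1.   ]]
```

View pics/s0.png

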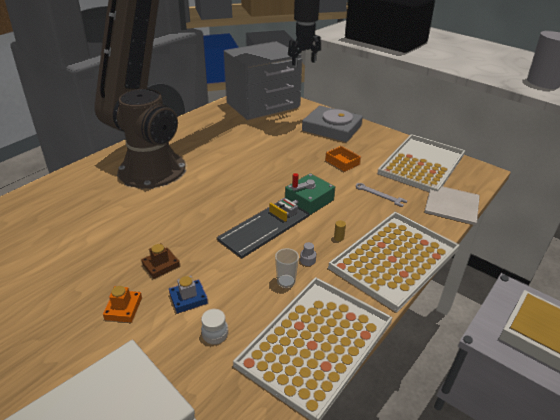

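View pics/t0.png

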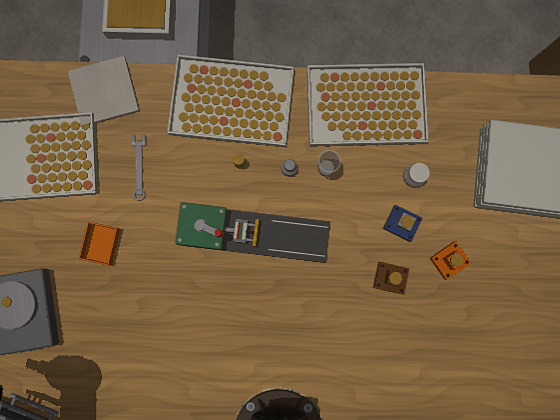

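Blue carrier: top (403,222), scene (188,294). Look-alikes: brown at top (392,278), scene (161,260), and orange at top (451,260), scene (121,303). By the description I choose the blue one. The crank handle is at top (217,233), scene (296,181); the network's top guess of (208,229) fell on the arm. The close crop below checks these.

Run:
```python
import cv2,numpy as np
t=cv2.imread('pics/t0.png');s=cv2.imread('pics/s0.png')
A=cv2.resize(t[195:270,170:335],(800,364),interpolation=cv2.INTER_CUBIC)  #4.848x
B=cv2.resize(t[197:247,375:430],None,fx=4.5,fy=4.5,interpolation=cv2.INTER_CUBIC)
C=cv2.resize(s[165:255,215:340],None,fx=2.5,fy=2.5,interpolation=cv2.INTER_CUBIC)
D=cv2.resize(s[275:315,160:215],None,fx=4,fy=4,interpolation=cv2.INTER_CUBIC)
o=np.zeros((600,800,3),np.uint8);o[:364]=A
for x,im in((0,B),(255,C),(575,D)): o[368:368+im.shape[0],x:x+im.shape[1]]=im[:232]
cv2.imwrite('pics/c1.png',o)
```

```text
(no output)
```

View pics/c1.png

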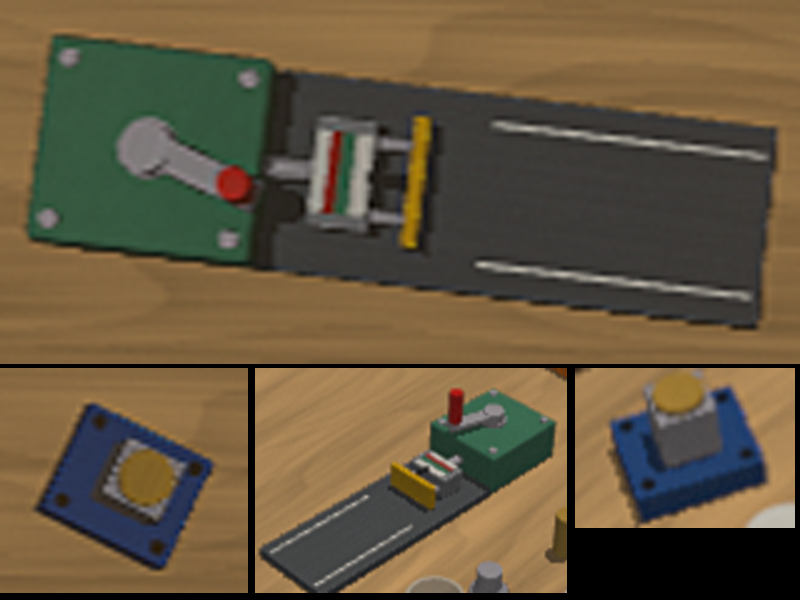

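```bash
cat > fit.py <<'E'
from h import *
from scipy.optimize import least_squares
np.set_printoptions(precision=4,suppress=True)
def fit(obs,x0):
    def T(p,P): c,s=np.cos(p[2]),np.sin(p[2]); return [p[0]+c*P[0]-s*P[1],p[1]+s*P[0]+c*P[1],P[2]]
    f=lambda p: np.concatenate([proj(n,[T(p,np.array(P)/1000)])[0]-px for n,px,P in obs])
    r=least_squares(f,x0); return r.x,r.fun.reshape(-1,2)
E
python3 - <<'E'
from fit import *
a=lambda x,y:('top',(170+x/4.848-.4,195+y/4.853-.4))
b=lambda x,y:('top',(375+x/4.5-.4,197+y/4.5-.4))
c=lambda x,y:('scene',(215+(x-255)/2.5-.3,165+(y-368)/2.5-.3))
d=lambda x,y:('scene',(160+(x-575)/4-.4,275+(y-368)/4-.4))
F=[(*a(775,128),(55,-160,12)),(*a(757,326),(-55,-160,12)),(*a(52,36),(55,235,56)),(*a(272,62),(55,115,56)),(*a(28,237),(-55,235,56)),(*a(252,262),(-55,115,56)),(*a(145,148),(0,175,73)),
(*c(262,553),(-55,-160,12)),(*c(432,422),(-55,115,56)),(*c(553,421),(55,235,56)),(*c(490,459),(55,115,56))]
p,r=fit(F,[.45,.1,0]);print(p,r)
C=[(*b(92,36),(35,40,22)),(*b(212,97),(35,-40,22)),(*b(163,200),(-35,-40,22)),(*b(38,142),(-35,40,22)),(*b(148,110),(0,0,65)),(*d(680,393),(0,0,65)),(*d(612,423),(-35,40,22)),(*d(729,388),(35,40,22)),(*d(764,462),(35,-40,22)),(*d(640,498),(-35,-40,22))]
q,s=fit(C,[.42,-.3,-.5]);print(q,s)
h=ray('top',a(234,182)[1],.116);print('handle top',h, 'scene',ray('scene',c(456,392)[1],.116))
hub=np.array([p[0]-np.sin(p[2])*.175,p[1]+np.cos(p[2])*.175]);print('hub',hub,'r',h[:2]-hub)
for n,t,sc,z in(('tumbler',(330,162),None,.09),('die',(289,167),None,.055),('roll',(238.5,161),None,.055),('jar',(420,172),None,.06),('brown',(396,278),0,.065)):print(n,ray('top',t,z))
E
```

```text
[ 0.5196  0.0387 -0.0837] [[ 1.0101 -0.7952]
 [ 0.6094 -0.3408]
 [-0.2573 -0.2001]
 [ 0.6011 -0.485 ]
 [-0.7195  0.7717]
 [-0.3284  0.7508]
 [ 0.2176 -0.198 ]
 [-1.1415 -1.7892]
 [-1.5405 -0.12  ]
 [ 1.6367 -0.5515]
 [ 1.5541 -0.0978]]
[ 0.5587 -0.3165  0.3043] [[-10.294    9.4738]
 [ -8.2691 -12.3057]
 [ 10.519   -9.9037]
 [  9.5012  11.3113]
 [ -0.394    0.0112]
 [ -0.0665  -0.8247]
 [ 15.2811 -10.8257]
 [ 10.054    5.9661]
 [-15.1617   9.96  ]
 [ -9.0267  -7.9555]]
handle top [0.514  0.1623 0.116 ] scene [0.5146 0.1602 0.116 ]
hub [0.5343 0.2131] r [-0.0202 -0.0508]
tumbler [ 0.7018 -0.1134  0.09  ]
die [ 0.693  -0.0105  0.055 ]
roll [0.7052 0.1212 0.055 ]
jar [ 0.6883 -0.3514  0.06  ]
brown [ 0.4126 -0.2885  0.065 ]
```

Run:
```python
from fit import *
b=lambda x,y:('top',(375+x/4.5-.4,197+y/4.5-.4))
d=lambda x,y:('scene',(160+(x-575)/4-.4,275+(y-368)/4-.4))
C=[(*b(92,36),(35,40,22)),(*b(212,97),(35,-40,22)),(*b(163,200),(-35,-40,22)),(*b(38,142),(-35,40,22)),(*b(148,110),(0,0,65)),(*d(680,393),(0,0,65)),(*d(612,423),(-35,-40,22)),(*d(729,388),(-35,40,22)),(*d(764,462),(35,40,22)),(*d(640,498),(35,-40,22))]
q,s=fit(C,[.55,-.3,-.5]);print(q,s)
print('handle95 rel, shift from tcp', shift(np.array([.514,.161,.248])-ctrl.get_state()['eef_pos']))
```

```text
[ 0.5587 -0.3171 -0.4409] [[ 0.255  -0.4893]
 [ 0.7394 -0.5369]
 [ 0.3989  0.1587]
 [ 0.9132 -0.5587]
 [-0.1821  0.0108]
 [-0.2344 -0.6982]
 [-0.6508 -0.7381]
 [ 0.8694 -1.2348]
 [ 0.6505 -0.8284]
 [-0.331   0.2443]]
handle95 rel, shift from tcp [460.4903 395.584    0.303 ]
```

```bash
python3 -m pendant '[[[0.06,20,17,0,0,0,0]]]' 2>&1 | head -5; python3 -c "from h import *;print(ctrl.get_state()['eef_pos'],ctrl.get_state()['time_s'])"
```

```text
time_s: 1.1
eef_pos: [0.1891, 0.6173, 0.2468]
ee_rot: [0.0, 0.993, -0.119, 0.0]
force: [0.5, -0.3, 0.4]
gripper_width: 0.0733
[0.18910147 0.61731223 0.24682184] 1.1
```

That row was typed in mm when the unit is m. The per-row limit held it to a harmless 47 mm in free space. I'll use metres from here.

```bash
python3 -c "
from h import *
print(shift(np.array([.514,.162,.2])-ctrl.get_state()['eef_pos']))"
python3 -m pendant '[[[0.06,0.03,0.025,0,0,0,0],[0.06,0.066,0.056,0,0,0,0],[0.06,0.102,0.087,0,0,0,0],[0.06,0.138,0.118,0,0,0,0],[0.06,0.174,0.149,0.005,0,0,0],[0.06,0.21,0.18,0.01,0,0,0],[0.06,0.246,0.21,0.015,0,0,0],[0.06,0.282,0.241,0.02,0,0,0],[0.06,0.318,0.271,0.025,0,0,0],[0.06,0.354,0.302,0.03,0,0,0],[0.06,0.385,0.33,0.035,0,0,0],[0.06,0.405,0.348,0.04,0,0,0]]]'
python3 -c "
from h import *
print(shift(np.array([.514,.162,.097])-ctrl.get_state()['eef_pos']))"
```

```text
[423.22543167 365.67895575  47.11366423]
time_s: 2.3
eef_pos: [0.5019, 0.1776, 0.2083]
ee_rot: [-0.0, 0.993, -0.121, 0.0]
force: [-0.1, 0.4, 0.4]
gripper_width: 0.0599
grip_force: 0.0
[ 15.47701915  12.24820451 111.33299534]
```

```bash
python3 -m pendant '[[[0.06,0.015,0.012,0,0,0,0],[0.06,0.015,0.012,0.02,0,0,0],[0.06,0.015,0.012,0.04,0,0,0],[0.06,0.015,0.012,0.04,0,0,0]]]'
python3 - <<'E'
from h import *
np.set_printoptions(precision=2,suppress=True)
print(shift(np.array([.514,.162,.097])-ctrl.get_state()['eef_pos']))
a=snap('top','pics/t1.png');b=snap('scene','pics/s1.png')
A=cv2.resize(a[190:270,170:280],None,fx=4,fy=4,interpolation=cv2.INTER_CUBIC)
B=cv2.resize(b[130:230,250:350],None,fx=3.5,fy=3.5,interpolation=cv2.INTER_CUBIC)
o=np.zeros((350,790,3),np.uint8);o[:320,:440]=A;o[:350,440:]=B
cv2.imwrite('pics/c2.png',o[:,:,::-1])
E
```

```text
time_s: 2.7
eef_pos: [0.5112, 0.1636, 0.166]
ee_rot: [0.001, 0.993, -0.121, -0.002]
force: [-0.8, 0.3, 0.4]
gripper_width: 0.0604
grip_force: 0.0
[ 3.35  0.63 69.03]
```

View pics/c2.png

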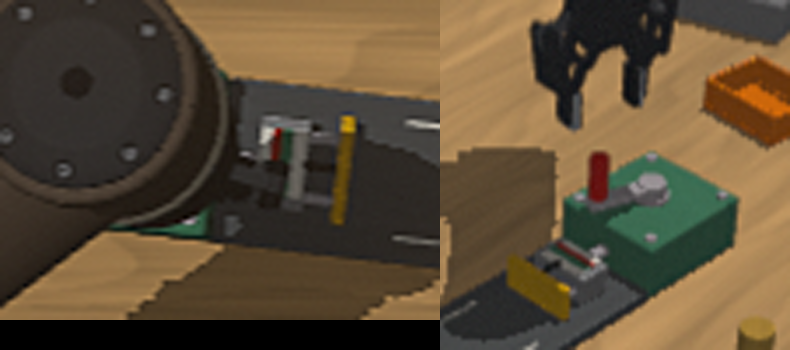

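The top view is hidden by the arm. In the scene view the open fingers (crop 570,110 and 635,90) straddle the red handle (600,175) from above, which fits the calculation, so I descend and grip.

```bash
python3 -m pendant '[[[0.06,0.003,0.001,0.02,0,0,0],[0.06,0.003,0.001,0.045,0,0,0],[0.06,0.003,0.001,0.068,0,0,0],[0.06,0.003,0.001,0.068,0,0,0],[0.01,0.003,0.001,0.068,0,0,0],[0.01,0.003,0.001,0.068,0,0,0],[0.01,0.003,0.001,0.068,0,0,0],[0.01,0.003,0.001,0.068,0,0,0],[0.01,0.003,0.001,0.068,0,0,0]]]' 50
python3 - <<'E'
from h import *
np.set_printoptions(precision=4,suppress=True)
s=ctrl.get_state();p=np.array(s['eef_pos'])
hub=np.array([.5343,.2131]);r=p[:2]-hub;print(r,np.hypot(*r),p)
th0=np.arctan2(-r[0],-r[1]);print('angle own',th0-.084)   # from -y towards -x
for k in range(1,21):
    th=th0+k*np.radians(18); w=hub+.055*np.array([-np.sin(th),-np.cos(th)]); d=shift(np.array([*(w-p[:2]),0]));print(k,round(th-.084,2),np.round(d[:2]).astype(int))
E
```

```text
time_s: 3.7
eef_pos: [0.5156, 0.1626, 0.1021]
ee_rot: [-0.0, 0.993, -0.12, 0.001]
force: [-2.4, -3.6, 6.2]
gripper_width: 0.0167
grip_force: 48.6
[-0.0187 -0.0505] 0.05384615511252963 [0.5156 0.1626 0.1021]
angle own 0.2710447151949855
1 0.59 [-17  -3]
2 0.9 [-31 -13]
3 1.21 [-42 -26]
4 1.53 [-48 -43]
5 1.84 [-49 -60]
6 2.16 [-44 -76]
7 2.47 [-34 -91]
8 2.78 [ -21 -101]
9 3.1 [  -5 -107]
10 3.41 [  12 -108]
11 3.73 [  29 -104]
12 4.04 [ 43 -94]
13 4.36 [ 54 -81]
14 4.67 [ 60 -64]
15 4.98 [ 61 -47]
16 5.3 [ 56 -31]
17 5.61 [ 47 -16]
18 5.93 [33 -6]
19 6.24 [17  0]
20 6.55 [0 1]
```

```bash
python3 -m pendant '[[[0.01,-0.009,-0.001,0,0,0,0],[0.01,-0.017,-0.003,0,0,0,0],[0.01,-0.024,-0.008,0,0,0,0],[0.01,-0.031,-0.013,0,0,0,0],[0.01,-0.042,-0.026,0,0,0,0],[0.01,-0.048,-0.043,0,0,0,0],[0.01,-0.048,-0.043,0,0,0,0]]]'
cat > crank.py <<'E'
from h import *
np.set_printoptions(precision=4,suppress=True)
s=ctrl.get_state();p=np.array(s['eef_pos'])
hub=np.array([.5343,.2131]);r=p[:2]-hub
th0=np.arctan2(-r[0],-r[1])%(2*np.pi);print(r,np.hypot(*r),'angle own',th0-.084)
print('start pose', [.5156,.1626], 'offset from it', shift(np.array([*(p[:2]-[.5156,.1626]),p[2]-.1021])))
E
python3 crank.py
```

```text
time_s: 4.4
eef_pos: [0.4822, 0.2199, 0.1022]
ee_rot: [-0.002, 0.993, -0.119, 0.003]
force: [14.2, 0.9, 0.0]
gripper_width: 0.0171
grip_force: 50.2
[-0.0521  0.0068] 0.05256971929157614 angle own 1.6167829633448638
start pose [0.5156, 0.1626] offset from it [-46.0283 -47.7872  -0.1045]
```

```bash
cat >> crank.py <<'E'
hub=np.array([.536,.2135]);r=p[:2]-hub;th0=np.arctan2(-r[0],-r[1])%(2*np.pi);R0=np.hypot(*r)
for k in range(1,19):
    th=th0+k*np.radians(18); w=hub+(R0-.001)*np.array([-np.sin(th),-np.cos(th)]); d=shift(np.array([*(w-p[:2]),0]));print(k,round(th-.084,2),np.round(d[:2]).astype(int))
E
python3 crank.py
```

```text
[-0.0521  0.0068] 0.05256971929157614 angle own 1.6167829633448638
start pose [0.5156, 0.1626] offset from it [-46.0283 -47.7872  -0.1045]
1 1.92 [  2 -17]
2 2.23 [  7 -32]
3 2.55 [ 18 -45]
4 2.86 [ 31 -55]
5 3.18 [ 47 -59]
6 3.49 [ 64 -59]
7 3.8 [ 80 -53]
8 4.12 [ 93 -43]
9 4.43 [102 -29]
10 4.75 [107 -13]
11 5.06 [106   4]
12 5.38 [100  19]
13 5.69 [90 32]
14 6.0 [76 42]
15 6.32 [60 46]
16 6.63 [44 46]
17 6.95 [28 40]
18 7.26 [15 30]
```

```bash
python3 -m pendant '[[[0.01,0.002,-0.017,0,0,0,0],[0.01,0.007,-0.032,0,0,0,0],[0.01,0.018,-0.045,0,0,0,0],[0.01,0.031,-0.055,0,0,0,0],[0.01,0.047,-0.059,0,0,0,0],[0.01,0.064,-0.059,0,0,0,0],[0.01,0.080,-0.053,0,0,0,0],[0.01,0.093,-0.043,0,0,0,0],[0.01,0.093,-0.043,0,0,0,0]]]'; python3 crank.py
```

```text
time_s: 5.3
eef_pos: [0.5848, 0.2392, 0.1024]
ee_rot: [-0.004, 0.993, -0.12, 0.005]
force: [16.4, 6.6, -5.1]
gripper_width: 0.0163
grip_force: 50.1
[0.0505 0.0261] 0.056842379260052284 angle own 4.151525805947172
start pose [0.5156, 0.1626] offset from it [ 48.9458 -90.8759   0.9045]
1 4.46 [ 8 15]
2 4.77 [13 31]
3 5.09 [12 48]
4 5.4 [ 5 64]
5 5.71 [-5 77]
6 6.03 [-20  86]
7 6.34 [-36  90]
8 6.66 [-53  89]
9 6.97 [-69  83]
10 7.29 [-82  72]
11 7.6 [-91  58]
12 7.91 [-95  42]
13 8.23 [-94  25]
14 8.54 [-88   9]
15 8.86 [-77  -4]
16 9.17 [-63 -13]
17 9.48 [-47 -17]
18 9.8 [-30 -16]
```

```bash
python3 -m pendant '[[[0.01,0.010,0.015,0,0,0,0],[0.01,0.015,0.031,0,0,0,0],[0.01,0.014,0.048,0,0,0,0],[0.01,0.006,0.064,0,0,0,0],[0.01,-0.005,0.078,0,0,0,0],[0.01,-0.020,0.087,0,0,0,0],[0.01,-0.036,0.091,0,0,0,0],[0.01,-0.048,0.091,0,0,0,0],[0.01,-0.055,0.091,0,0,0,0],[0.01,-0.055,0.091,0,0,0,0],[0.01,-0.055,0.091,0,0,0,0],[0.01,-0.055,0.091,0,0,0,0]]]'; python3 crank.py | head -2
```

```text
time_s: 6.5
eef_pos: [0.5113, 0.164, 0.1026]
ee_rot: [-0.004, 0.993, -0.119, 0.006]
force: [29.1, -1.4, -12.7]
gripper_width: 0.0165
grip_force: 51.0
[-0.023  -0.0491] 0.05418011421837214 angle own 0.3546212444281342
start pose [0.5156, 0.1626] offset from it [-4.5239 -0.3908 -0.5823]
```

```bash
python3 -m pendant '[[[0.01,0.004,0,0,0,0,0],[0.06,0.004,0,0,0,0,0],[0.06,0.004,0,0,0,0,0],[0.06,0.004,0,0,0,0,0],[0.06,0.004,0,-0.02,0,0,0],[0.06,0.004,0,-0.05,0,0,0],[0.06,0.004,0,-0.08,0,0,0],[0.06,0.004,0,-0.10,0,0,0],[0.06,0.004,0,-0.10,0,0,0]]]'
python3 - <<'E'
from h import *
np.set_printoptions(precision=2,suppress=True)
print(shift(np.array([.5587,-.317,.16])-ctrl.get_state()['eef_pos']))
y=rot().as_matrix()[:,1];a=np.degrees(np.arctan2(-y[1],-y[0]));print('yaw now of closing line',a,'want',90-np.degrees(.4409),'and fixture',90-np.degrees(.0837))
snap('top','pics/t2.png');snap('scene','pics/s2.png')
E
```

```text
time_s: 7.4
eef_pos: [0.5089, 0.1601, 0.2033]
ee_rot: [-0.001, 0.993, -0.12, 0.002]
force: [-0.2, -0.3, 0.3]
gripper_width: 0.0602
grip_force: 0.0
[162.21 451.57  42.37]
yaw now of closing line 76.17495570864175 want 64.73829081268201 and fixture 85.204343254755
```

```bash
python3 -m pendant '[[[0.07,0.008,0.022,0,0,0,0],[0.07,0.022,0.062,0,0,0,1],[0.07,0.037,0.103,0,0,0,3],[0.07,0.052,0.144,0,0,0,5],[0.07,0.066,0.185,0,0,0,7],[0.07,0.081,0.226,0,0,0,9],[0.07,0.096,0.267,0,0,0,11.4],[0.07,0.110,0.308,0,0,0,11.4],[0.07,0.126,0.350,0,0,0,11.4],[0.07,0.140,0.390,0,0,0,11.4],[0.07,0.153,0.426,0,0,0,11.4],[0.07,0.162,0.450,0,0,0,11.4]]]'
python3 -m pendant '[[[0.07,0,0,0,0,0,0],[0.07,0,0,0,0,0,0]]]'
cat > car.py <<'E'
from h import *
np.set_printoptions(precision=2,suppress=True)
print(shift(np.array([.5587,-.317,.046])-ctrl.get_state()['eef_pos']))
y=rot().as_matrix()[:,1];a=np.degrees(np.arctan2(-y[1],-y[0]));print('yaw',a,'want',90-np.degrees(.4409))
E
python3 car.py
python3 - <<'E'
from h import *
im=snap('scene','pics/s3.png'); a=cv2.imread('pics/s2.png')
B=cv2.resize(im[180:340,100:260],(480,480),interpolation=cv2.INTER_CUBIC)[:,:,::-1]
t=cv2.imread('pics/s2.png');C=cv2.resize(t[165:255,240:340],(320,288),interpolation=cv2.INTER_CUBIC)
o=np.zeros((480,800,3),np.uint8);o[:,:480]=B;o[:288,480:]=C;cv2.imwrite('pics/c3.png',o)
E
```

```text
time_s: 8.7
eef_pos: [0.5565, -0.3183, 0.1982]
ee_rot: [-0.0, 0.976, -0.219, -0.002]
force: [0.1, 0.3, -0.5]
gripper_width: 0.0703
grip_force: 0.0
time_s: 8.9
eef_pos: [0.5566, -0.3163, 0.1984]
ee_rot: [-0.0, 0.976, -0.219, -0.002]
force: [0.1, 0.5, -0.1]
gripper_width: 0.07
grip_force: 0.0
[  2.73  -0.3  152.39]
yaw 64.65019487217785 want 64.73829081268201
```

View pics/c3.png

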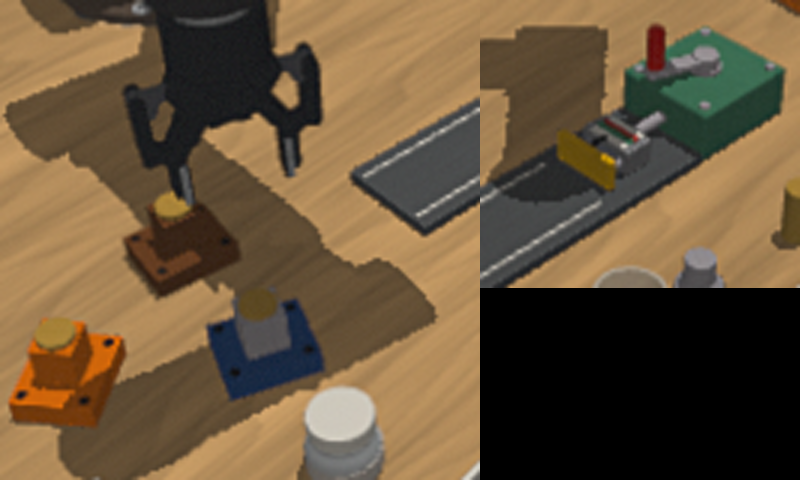

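The backstop has moved forward (crop 590,160) and the crank is back near its start direction, so it is fully wound. The blue carrier (crop 262,345) is clear below the gripper, with the look-alikes and the jar off to the sides.

```bash
python3 -m pendant '[[[0.07,0.003,0,0.03,0,0,0],[0.07,0.003,0,0.07,0,0,0],[0.07,0.003,0,0.11,0,0,0],[0.07,0.003,0,0.135,0,0,0],[0.07,0.003,0,0.150,0,0,0],[0.07,0.003,0,0.150,0,0,0],[0.07,0.003,0,0.150,0,0,0]]]'; python3 car.py
python3 -m pendant '[[[0.03,0,0,0,0,0,0],[0.03,0,0,0,0,0,0],[0.03,0,0,0,0,0,0],[0.03,0,0,0,0,0,0],[0.03,0,0,0,0,0,0],[0.03,0,0,0,0,0,0]]]' 70; python3 car.py
```

```text
time_s: 9.65
eef_pos: [0.5611, -0.3171, 0.0513]
ee_rot: [0.0, 0.976, -0.218, 0.0]
force: [-0.1, 0.2, 0.2]
gripper_width: 0.0701
grip_force: 0.0
[-2.25  0.92  5.29]
yaw 64.81014035625387 want 64.73829081268201
time_s: 10.25
eef_pos: [0.5612, -0.318, 0.0523]
ee_rot: [0.0, 0.976, -0.218, 0.001]
force: [-1.2, -0.5, 7.7]
gripper_width: 0.035
grip_force: 72.0
[-2.72  0.18  6.29]
yaw 64.76663228012767 want 64.73829081268201
```

```bash
python3 -m pendant '[[[0.03,0,0,-0.010,0,0,0],[0.03,0,0,-0.03,0,0,0],[0.03,0,0,-0.055,0,0,0],[0.03,0,0,-0.075,0,0,0],[0.03,0,0,-0.080,0,0,0],[0.03,0,0,-0.080,0,0,0]]]'
cat > bed.py <<'E'
import sys
from h import *
np.set_printoptions(precision=2,suppress=True)
O=np.array([.5196,.0387]);y=-.0837;M=np.array([[np.cos(y),-np.sin(y)],[np.sin(y),np.cos(y)]])
s=ctrl.get_state();p=np.array(s['eef_pos'])
print('tcp in fixture mm',M.T@(p[:2]-O)*1000,p[2]*1000,'F own',M.T@np.array(s['force'][:2]),s['force'][2])
w=O+M@np.array([0,float(sys.argv[1])/1000]);print('shift to own y',sys.argv[1],shift(np.array([*(w-p[:2]),0])))
v=rot().as_matrix()[:,1];a=np.degrees(np.arctan2(-v[1],-v[0]));print('yaw err deg (own)',a-(90+np.degrees(y)),'tilt',np.degrees(np.arccos(-rot().as_matrix()[2,2])))
E
python3 bed.py -75
```

```text
time_s: 10.85
eef_pos: [0.5602, -0.3171, 0.1306]
ee_rot: [-0.0, 0.976, -0.219, 0.0]
force: [-0.1, -0.3, -7.8]
gripper_width: 0.0347
grip_force: 71.3
tcp in fixture mm [  70.16 -351.21] 130.5840186715104 F own [-0.09 -0.27] -7.828957383124521
shift to own y -75 [-162.38 -234.2     0.1 ]
yaw err deg (own) -20.4827599055875 tilt 0.04774828306814947
```

```bash
python3 -m pendant '[[[0.03,-0.010,-0.014,0,0,0,-2],[0.03,-0.030,-0.042,0,0,0,-4],[0.03,-0.050,-0.072,0,0,0,-7],[0.03,-0.072,-0.102,0,0,0,-10],[0.03,-0.092,-0.132,0,0,0,-13],[0.03,-0.112,-0.162,0,0,0,-16],[0.03,-0.132,-0.190,0,0,0,-18.5],[0.03,-0.148,-0.214,0,0,0,-20.5],[0.03,-0.158,-0.228,0,0,0,-20.5],[0.03,-0.162,-0.234,0,0,0,-20.5],[0.03,-0.162,-0.234,0,0,0,-20.5],[0.03,-0.162,-0.234,0,0,0,-20.5]]]'; python3 bed.py -75
python3 - <<'E'
from h import *
im=snap('top','pics/t4.png')
s=snap('scene','pics/s4.png')
o=np.hstack([cv2.resize(im[190:270,220:340],(600,400),interpolation=cv2.INTER_CUBIC)[:,200:],cv2.resize(s[180:280,205:305],(400,400),interpolation=cv2.INTER_CUBIC)])
cv2.imwrite('pics/c4.png',o[:,:,::-1])
for n in('top','scene'): print([(np.round(x['point']),round(x['p'],2)) for x in ctrl.look_for('carrier',n)])
E
```

```text
time_s: 12.05
eef_pos: [0.5132, -0.0369, 0.1297]
ee_rot: [0.0, 0.999, -0.041, -0.001]
force: [-0.6, -0.4, -7.6]
gripper_width: 0.0349
grip_force: 71.7
tcp in fixture mm [ -0.07 -75.86] 129.70614765272524 F own [-0.55 -0.45] -7.647186037870942
shift to own y -75 [ 0.08 -0.86 -0.  ]
yaw err deg (own) 0.061485051013193015 tilt 0.071777454047952
[(array([452., 262.]), 0.61), (array([390., 278.]), 0.6)]
[(array([159., 265.]), 0.95), (array([251., 213.]), 0.88), (array([120., 303.]), 0.81)]
```

View pics/c4.png

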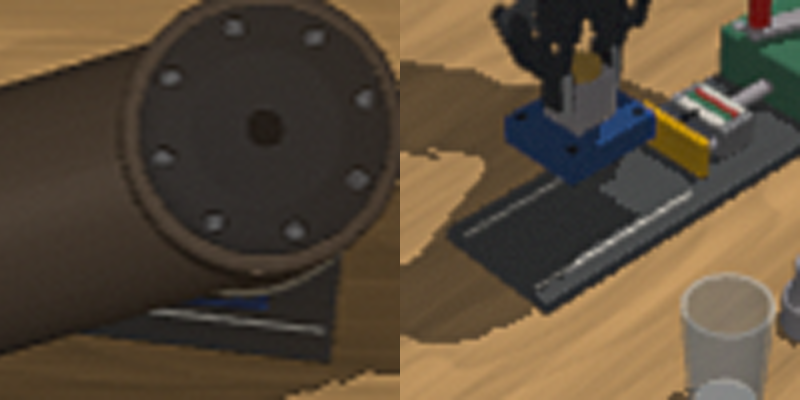

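The carrier hangs level above the bed, square to it and clear of the backstop. The top view is blocked by the arm. In the scene view the slab's corners are at crop (506,125), (573,175) and (655,120). Next I lower it.

```bash
python3 -m pendant '[[[0.03,0.0015,0,0.02,0,0,0],[0.03,0.0015,0,0.04,0,0,0],[0.03,0.0015,0,0.055,0,0,0],[0.03,0.0015,0,0.061,0,0,0],[0.03,0.0015,0,0.063,0,0,0],[0.03,0.0015,0,0.063,0,0,0]]]'; python3 bed.py -60
python3 -m pendant '[[[0.03,0,0,0.001,0,0,0],[0.03,0,0,0.002,0,0,0],[0.03,0,0,0.002,0,0,0]]]'; python3 bed.py -60
python3 - <<'E'
from h import *
s=snap('scene','pics/s5.png')
cv2.imwrite('pics/c5.png',cv2.resize(s[185:265,210:310],(800,640),interpolation=cv2.INTER_CUBIC)[:600,:,::-1])
E
```

```text
time_s: 12.85
eef_pos: [0.5155, -0.037, 0.0676]
ee_rot: [0.0, 0.999, -0.042, 0.0]
force: [-0.4, 0.5, -7.4]
gripper_width: 0.0349
grip_force: 71.5
tcp in fixture mm [  2.28 -75.74] 67.57642043903788 F own [-0.42  0.5 ] -7.390676115477095
shift to own y -60 [ -2.27 -15.74  -0.  ]
yaw err deg (own) 0.028627338164994853 tilt 0.018809819552778224
time_s: 13.15
eef_pos: [0.5154, -0.0367, 0.0657]
ee_rot: [-0.0, 0.999, -0.041, 0.0]
force: [-0.0, 0.4, -7.4]
gripper_width: 0.0349
grip_force: 71.6
tcp in fixture mm [  2.08 -75.48] 65.67158526385838 F own [-0.09  0.43] -7.357452148749312
shift to own y -60 [ -2.07 -15.48   0.  ]
yaw err deg (own) 0.04564507705271126 tilt 0.04417636257403567
```

View pics/c5.png

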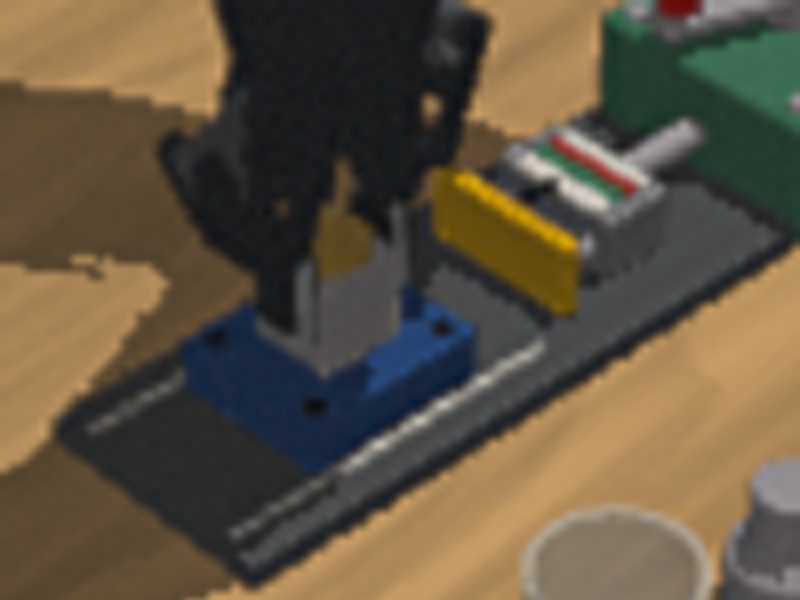

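Run:
```python
from fit import *
c=lambda x,y:('scene',(210+x/8-.45,185+y/8-.45))
b=12+1.4
C=[(*c(185,345),(-35,-40,22+b)),(*c(312,430),(35,-40,22+b)),(*c(475,330),(35,40,22+b)),(*c(312,475),(35,-40,b)),(*c(475,378),(35,40,b))]
q,r=fit(C,[.515,-.037,-.08]);print(q,r)
y=-.0837;M=np.array([[np.cos(y),-np.sin(y)],[np.sin(y),np.cos(y)]])
print('own',M.T@(q[:2]-[.5196,.0387])*1000)
for px,o in((c(62,432),(-55,-160)),(c(252,585),(55,-160))):
    print('bed corner own', M.T@(ray('scene',px[1],.012)[:2]-[.5196,.0387])*1000,o)
for px in (c(435,170),c(578,240)): print('stop top own',M.T@(ray('scene',px[1],.046)[:2]-[.5196,.0387])*1000)
```

```text
[ 0.513  -0.0381 -0.0812] [[-0.7572 -0.6136]
 [-0.0184  0.2183]
 [ 0.2865 -0.1072]
 [ 0.2017  0.5772]
 [ 0.2896 -0.1947]]
own [ -0.1897 -77.0763]
bed corner own [ -47.5203 -162.6073] (-55, -160)
bed corner own [  58.8777 -167.0186] (55, -160)
stop top own [-34.2546   8.3133]
stop top own [32.9057 16.0065]
```

```bash
python3 -m pendant '[[[0.03,0,0,0.001,0,0,0],[0.03,0,0,0.002,0,0,0],[0.03,0,0,0.002,0,0,0]]]'; python3 bed.py -60
```

```text
time_s: 13.5
eef_pos: [0.5153, -0.0367, 0.0643]
ee_rot: [0.0, 0.999, -0.041, 0.0]
force: [-4.3, 1.0, 3.8]
gripper_width: 0.0348
grip_force: 73.3
tcp in fixture mm [  2.02 -75.49] 64.26332466915703 F own [-4.34  0.6 ] 3.7682375685232197
shift to own y -60 [ -2.  -15.5  -0. ]
yaw err deg (own) 0.06561558403743106 tilt 0.03213290499719179
```

```bash
python3 -m pendant '[[[0.03,0,-0.006,0,0,0,0],[0.03,0,-0.014,0,0,0,0],[0.03,0,-0.022,0,0,0,0],[0.03,0,-0.030,0,0,0,0],[0.03,0,-0.036,0,0,0,0],[0.03,0,-0.039,0,0,0,0],[0.03,0,-0.039,0,0,0,0],[0.03,0,-0.039,0,0,0,0]]]'; python3 bed.py -30
```

```text
time_s: 14.3
eef_pos: [0.5192, 0.0022, 0.0642]
ee_rot: [-0.0, 0.999, -0.041, 0.001]
force: [-1.5, -1.2, 5.5]
gripper_width: 0.0349
grip_force: 73.5
tcp in fixture mm [  2.62 -36.44] 64.23490476779696 F own [-1.38 -1.29] 5.525823558440443
shift to own y -30 [-2.61 -6.45 -0.  ]
yaw err deg (own) 0.08412400557169519 tilt 0.09420290282953434
```

```bash
python3 -m pendant '[[[0.03,0,-0.002,0,0,0,0],[0.03,0,-0.004,0,0,0,0],[0.03,0,-0.006,0,0,0,0],[0.03,0,-0.006,0,0,0,0]]]'; python3 bed.py -30
```

```text
time_s: 14.7
eef_pos: [0.5195, 0.0074, 0.0642]
ee_rot: [0.0, 0.999, -0.041, 0.001]
force: [-2.4, -6.5, 7.1]
gripper_width: 0.0348
grip_force: 73.6
tcp in fixture mm [  2.48 -31.16] 64.23530192855594 F own [-1.86 -6.68] 7.061024051996403
shift to own y -30 [-2.48 -1.17 -0.  ]
yaw err deg (own) 0.07276809900727699 tilt 0.07658277767187698
```

```bash
for i in 1; do python3 -m pendant '[[[0.03,0,-0.0015,0,0,0,0],[0.03,0,-0.003,0,0,0,0],[0.03,0,-0.003,0,0,0,0]]]'; python3 bed.py -30; done
```

```text
time_s: 15.0
eef_pos: [0.5196, 0.0101, 0.0643]
ee_rot: [0.001, 0.999, -0.041, 0.0]
force: [-0.2, -9.0, 6.7]
gripper_width: 0.0346
grip_force: 73.6
tcp in fixture mm [  2.42 -28.52] 64.26417956404606 F own [ 0.6  -8.93] 6.735309950819142
shift to own y -30 [-2.42  1.48 -0.  ]
yaw err deg (own) 0.06391955564413365 tilt 0.08276185411554318
```

```bash
python3 -m pendant '[[[0.03,0,-0.0015,0,0,0,0],[0.03,0,-0.003,0,0,0,0],[0.03,0,-0.003,0,0,0,0]]]'; python3 bed.py -30
```

```text
time_s: 15.3
eef_pos: [0.5198, 0.0126, 0.0643]
ee_rot: [0.001, 0.999, -0.041, 0.0]
force: [-0.5, -11.5, 6.6]
gripper_width: 0.0347
grip_force: 73.7
tcp in fixture mm [  2.4  -25.94] 64.27104759164264 F own [  0.48 -11.48] 6.566332833647998
shift to own y -30 [-2.41  4.06  0.  ]
yaw err deg (own) 0.05209396408673683 tilt 0.10035808337716366
```

Force now climbs at 1 N/mm, so the carrier is on the spring. I'll look at the pointer to separate spring force from bed friction.

Run:
```python
from h import *
s=snap('scene','pics/s6.png')
im=cv2.resize(s[185:245,240:320],(800,600),interpolation=cv2.INTER_CUBIC)
cv2.imwrite('pics/c6.png',im[:,:,::-1])
```

```text
(no output)
```

View pics/c6.png

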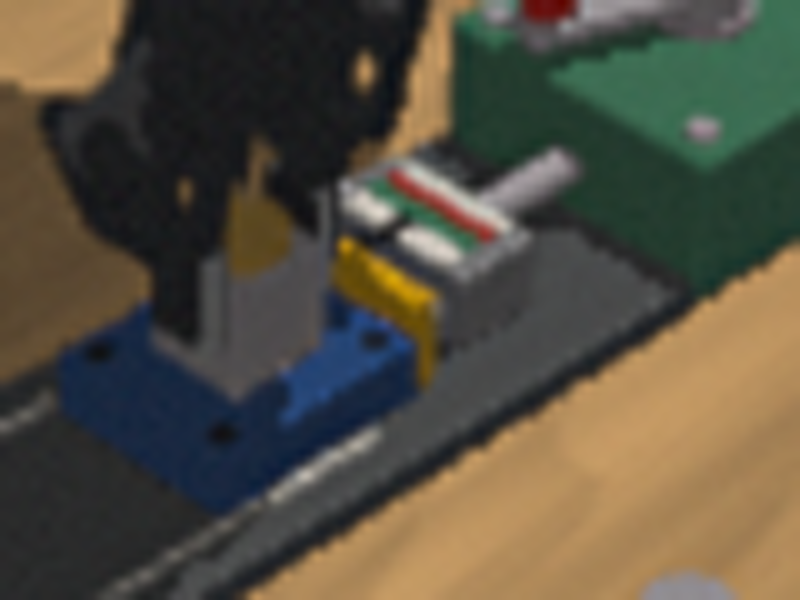

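The pointer tip (405,222) sits at the border between white and green, so travel is about 8 mm. Another 3.5 mm should reach mid-green.

```bash
python3 -m pendant '[[[0.03,0,-0.0015,0,0,0,0],[0.03,0,-0.0035,0,0,0,0],[0.03,0,-0.0035,0,0,0,0],[0.03,0,-0.0035,0,0,0,0]]]'; python3 bed.py -30
python3 - <<'E'
from h import *
s=snap('scene','pics/s7.png')
im=cv2.resize(s[185:230,260:320],(800,600),interpolation=cv2.INTER_CUBIC)
cv2.imwrite('pics/c7.png',im[:,:,::-1])
E
```

```text
time_s: 15.75
eef_pos: [0.52, 0.0157, 0.0643]
ee_rot: [0.001, 0.999, -0.042, 0.0]
force: [0.6, -13.9, 6.6]
gripper_width: 0.035
grip_force: 73.7
tcp in fixture mm [  2.36 -22.9 ] 64.27729347844223 F own [  1.8  -13.77] 6.644541176829191
shift to own y -30 [-2.36  7.09  0.01]
yaw err deg (own) 0.03785992635864943 tilt 0.12072456663122054
```

View pics/c7.png

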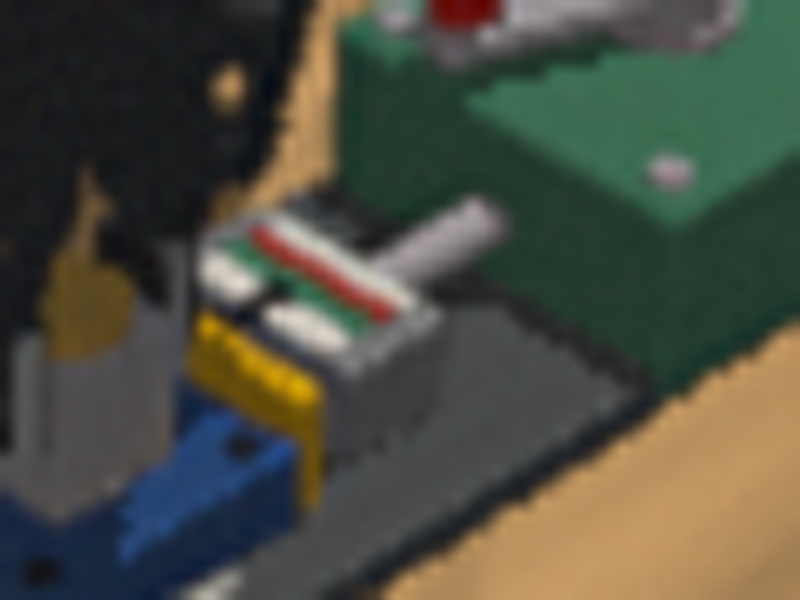

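The pointer tip (280,290) now lies inside the green band. One more millimetre centres it, and spring travel can't exceed the measured push of about 15 N. After that I hold and hand in.

```bash
python3 -m pendant '[[[0.03,0,-0.001,0,0,0,0],[0.03,0,-0.001,0,0,0,0],[0.03,0,-0.001,0,0,0,0],[0.03,0,-0.001,0,0,0,0],[0.03,0,-0.001,0,0,0,0],[0.03,0,-0.001,0,0,0,0],[0.03,0,-0.001,0,0,0,0],[0.03,0,-0.001,0,0,0,0],[0.03,0,-0.001,0,0,0,0],[0.03,0,-0.001,0,0,0,0],[0.03,0,-0.001,0,0,0,0],[0.03,0,-0.001,0,0,0,0]]]'; python3 bed.py -30; python3 -c "
from h import *
print(ctrl.job_done())"
```

```text
time_s: 17.0
eef_pos: [0.5201, 0.0164, 0.0643]
ee_rot: [0.001, 0.999, -0.042, 0.0]
force: [1.1, -15.6, 6.9]
gripper_width: 0.0348
grip_force: 73.6
tcp in fixture mm [  2.33 -22.21] 64.27691077792979 F own [  2.39 -15.49] 6.8806345996348455
shift to own y -30 [-2.34  7.78  0.02]
yaw err deg (own) 0.03063605730717711 tilt 0.13864298704842756
the job is handed in; nothing more can be done
None
```

The crank is wound to its end stop, the blue carrier is held square and centred against the backstop with the pointer in the green (push 15.5 N at the wrist, part of it bed friction), and the job was handed in at 17 s; no verdict was returned.

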